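# Snap a spice jar into its spring clip

### The arm

A 6-joint arm with a two-finger parallel gripper is mounted at the origin on a cart in front of the work surface, level with it; the furniture and walls round the work are solid. World frame = base frame: x ahead of the robot, y to its left, z up, the work surface at z = 0. Lengths are in m, angles in rad, forces in N, time in s.
With the tool pointing down it reaches from about 0.225 to 0.875 m from the base axis. Payload 3.4 kg.
Tool frame: the origin (TCP) lies on the centre line of the jaws, within the pads' length; the fingertips stand 17 mm ahead of it and the grasp point (between the pads) lies 2 mm behind it (nose_length is the distance from the TCP to the fingertips, in m); z points along the fingers, y is the line along which they close (so a half turn about z gives the same grasp; the last joint's range is limited). The gripper opens to 85 mm and grips with 20 to 120 N. Pads are 22 mm wide; open, the fingers measure 114 mm over their backs; the gripper's body (76 mm by 85 mm) begins 54 mm behind the grasp point. The pads swing forward as they close: fully open they stand 13 mm farther back than shut.
Start: joints at [1.226, 0.276, 1.505, -0, 1.361, -0.121], TCP at [0.128, 0.561, 0.248] pointing down, gripper open.
Joint ranges: [-2.89, 2.89], [-0.75, 2.08], [0.22, 2.7], [-1.18, 4.32], [0.11, 2.71], [-2.7, 2.7]. Speed limits (rad/s): [2.57, 2.57, 3.14, 3.14, 3.14, 3.14].

### API

Orientations are given as a unit quaternion [w, x, y, z].
In Python, from rig import get_state, get_image, sign_off, find_in, place_of, nose_length gives the robot as it stands.
- The arm moves only by the tool apply_moves, never from a script. Its argument "deltas" is one flat list of numbers, 5 for each row, row after row: the finger opening in mm, from 0 to 85.4, then the shift along the tool's x, y, z in mm, then the turn about the tool's z in degrees. A call has 1 to 12 rows; each row is the pose to reach, as a shift and turn from the pose commanded when the call began, along the tool's axes at that moment; what a row does not reach only later rows make up. A row lasts 1/12 s, in which the tool goes at most 41.7 mm and 7.16 degrees, less where a joint would pass 70% of its speed; a pose out of reach is approached as far as the arm can. A call with a gripper value outside its range is refused whole. The fingers move at their own pace and stop on an object; "squeeze" is the grip in N (left out, the last holds). Time passes only in rows, so rows that repeat a pose let the fingers close. It gives the time, the measured TCP pose, the force, the opening and the grip force at its end, in the units of the state.
- get_state(): the state, without advancing time (a new reading comes with each control period).
- get_image(name): name is "side" or "top"; returns a dict with "frame" (480x640x3 uint8, red, green, blue), "K" (3x3 intrinsics, pixels), "position" and "orientation" of the camera in the world. Camera axes: x right, y down, z forward; pixel columns grow to the right and rows downward; lengths in m; the calibration is good to about 2 mm. A picture is of the moment at which its call begins. There is no depth.
- sign_off(): hands the job in; it is judged then, once.
Trained networks look in a picture, given as the dict that the camera call returned (one of the last four; its "shot" number tells which), for a name from the list of things; names that differ only in an ending like _2 or _b are one class to them, and where a whole thing is asked for, a point or a joint stands for the part that bears it (a point fixed in the world has none). Each returns a list of dicts, best first, with "score" (0 to 1); they miss things now and then, are a little off and sometimes report something else, mostly with a low value. They report only what shows in the picture. A call takes as long as a camera call. They do not tell look-alikes from the thing itself.
- find_in(query, picture): "point" ([column, row] in pixels, amid what is visible of it).
- place_of(query, picture): "point" ([column, row] in pixels: a listed point, or the origin of a listed thing).
The state is a dict: "clock": time; "qpos": joint angles; "qd": joint speeds; "effort": joint torques, N m; "position": TCP position; "ee_rot": TCP orientation; "contact_force": force on the tool from outside, world axes, zero at the start; "moment": the same for the moment, N m; "width": finger opening in m; "gripper_force": force on a finger pad.
Only numpy, scipy, OpenCV 4.12 (cv2) and the standard library are available. Lean on these libraries where they do the work, as an engineer would, in place of code of your own. Each camera call takes 0.05 s, during which the arm holds its last target. There are 200 camera calls.

### The job

Pick up the loose spice jar and stand it upright on the white base plate of the empty clip stand, in front of the mouth of the white spring clip. Then push it gently, still upright, straight into the clip until it snaps in: both jaws closed round it and the jar home against the back. Stop pushing once it has snapped, never ram it, let go, and leave everything else where it is.

Things in the scene. Friction and masses are not known exactly. Their poses are not given: they have to be found in the camera images.
- jar: The loose spice jar: clear glass, label, red cap; upright, 106 mm tall, 45 mm across (glass and cap), 0.09 to 0.18 kg. Origin at the centre of the underside, z up along the jar. Lift it from above by the cap, its top 21 mm. Pushed into the clip by the cap alone it leans; pushed with shut, upright fingers whose tips reach to about 55 mm above the worktop it stays upright.
- plate: The empty stand's base plate: white, polished and slippery (the jar slides on it easily), fixed, 8 mm thick, x -110 to +90, y -40 to +40 mm, flat before the clip. Origin on its underside, below the nominal home of the jar; x = push direction, z up.
- stand: The empty stand's upper part, fixed; origin and axes as the plate's. Wooden upright, 86 mm high, at x 66 to 84 mm, y -33 to 33. On two rods it carries the white spring clip, 58 to 84 mm above the worktop, y -41 to 41 mm: back bar with a black pad and a black screw (top 89 mm), and two jaws with black rollers at their tips, which reach forward to 16 mm before the centre of a clipped jar.
- stand_spot (a point): On the plate's top, 75 mm before the nominal home: a free spot to stand the jar, clear of the jaws. Axes as the plate's (x = push direction). The jar's top is 114 mm above the worktop when it stands on the plate.
- stand_home (a point): On the plate's top, nominal centre of a clipped jar; axes as the plate's. The clip can be set in depth on its rods: the true home lies anywhere from 22 mm nearer (-x) to 22 mm deeper than this point, differs each time, is locked and is in NO reading; it must be felt (or seen). Sideways it is exact. Home, the jar meets a hard pad: finger pushes of over about 15 N there are ramming.
- stand_left (a joint): Opening angle (rad) of the clip's left jaw (+y), sprung shut, 0 when empty; shut rollers are 40 mm apart. The jar meets them 22 mm before the true home: the push force climbs within 4 mm to a peak of some 8 N (more if fast), then falls to nil 10 mm before home; past that point the clip pulls the jar home by itself. Stopped short of it, the jar pops back out.
- stand_right (a joint): The same for the right jaw (-y). Both read about 0.05 as the jar's widest part passes the rollers (10 mm before home) and under 0.02 with the jar home.
- full_stand: A second stand of the same make, fixed, whose clip already holds a like jar (also fixed, 114 mm to its top). Leave it alone. Origin and axes as for the empty stand.
- egg_timer: Bystander: kitchen timer, red dome on a cream base, 63 mm across, 50 mm tall. Origin centre of underside.
- torch: Bystander: dark grey torch lying down, 128 mm long, 35 mm tall. Origin centre of underside.
- gas_lighter: Bystander: red hob lighter lying down, 220 mm long. Origin centre of underside.
- bottle_1: Bystander: green and clear bottle of washing-up liquid, 234 mm tall, 84 mm wide. Origin centre of underside.
- tin: Bystander: red food tin, 75 mm across, 58 mm tall. Origin centre of underside.
- mug: Bystander: white mug, 85 mm across, 100 mm tall. Origin centre of underside.
- tea: Bystander: grey storage canister with a bamboo lid, 105 mm across, 93 mm tall. Origin centre of underside.
- scissors: Bystander: scissors with black handles lying flat, 206 mm long. Origin centre of underside.
Not all that is in view belongs to the job. What is shaped like the jar but turquoise is not meant.

How it is judged:
On the way:
1. the jar stands upright on the empty stand's base plate, in front of the clip and not yet in it (x of jar in the frame of stand between -0.115 and -0.046 m and y of jar in the frame of stand between -0.035 and 0.035 m and z of jar in the frame of stand between 0.005 and 0.011 m and angle between jar's own z axis and vertical below 0.12 rad), for 0.1 s.
At the end, for the whole second after the job is handed in: The jar is at rest on the plate, upright (within 0.08 rad), held by the clip (over 5 N of squeeze) with both jaws closed on it (each under 0.035 rad), within 5 mm of the plate's middle line and 25 mm of the nominal home along it (x of jar in the frame of stand between -0.025 and 0.025 m and y of jar in the frame of stand between -0.005 and 0.005 m and z of jar in the frame of stand between 0.005 and 0.012 m and angle between jar's own z axis and vertical below 0.08 rad and value of joint each of stand_left, stand_right below 0.035 rad and linear speed of jar below 0.01 m/s and contact force between jar and stand above 5 N); the robot touches nothing.
It fails at once if the jar is rammed into the clip: more than 40 N of contact force in all between the jar and the stand's upper part (the clip's own squeeze is about 21 N of it) (contact force between jar and stand above 40 N).
It fails at once if a bystander is moved by more than 15 mm (distance of any of egg_timer, torch, gas_lighter, bottle_1, tin, mug, tea, scissors from where it was at the start of the episode above 0.015 m).
It fails at once if the jar is knocked over (angle between jar's own z axis and vertical above 0.7 rad).
It also fails if it takes over 61 s, if anything falls off the work surface, if the arm or the gripper's body presses on something with over 40 N, if the wrist force passes 120 N, or if a joint passes its speed limit or range.

## Working session

There is one attempt and no reset: what is moved stays moved. The work goes in short steps, Python scripts to look and compute and a tool call to move; the robot and the scene stay as the last step left them, time stands still between calls to the robot, and variables do not carry over. Pictures are saved under pics/ and viewed, at most 10 in all, crops included, and the job is handed in when it is done.

Besides the shell and the picture viewer there is one more tool, called after ">>>" as name(argument=value, ...) on one line, values as JSON. apply_moves: Moves the arm, as the interface text tells. Its arguments: {"type":"object","properties":{"deltas":{"type":"array"},"squeeze":{"type":"number"}},"required":["deltas"]}

```bash
mkdir -p pics; cat > h.py <<'E'
from rig import *
import numpy as np, cv2
from scipy.spatial.transform import Rotation as R
def rot(q): return R.from_quat([q[1],q[2],q[3],q[0]]).as_matrix()
def ray(p,uv):
    d=np.linalg.inv(p["K"])@np.array([uv[0],uv[1],1.]); return np.array(p["position"]),rot(p["orientation"])@d
def onz(p,uv,z):
    o,d=ray(p,uv); return o+d*(z-o[2])/d[2]
def proj(p,X):
    c=p["K"]@(rot(p["orientation"]).T@(np.array(X)-p["position"])); return c[:2]/c[2]
def save(p,n): cv2.imwrite("pics/"+n+".png",p["frame"][:,:,::-1])
E
python3 - <<'E'
from h import *
np.set_printoptions(precision=4,suppress=True)
s=get_state();print(s,nose_length if not callable(nose_length) else nose_length())
z={'jar':0,'plate':0,'stand':0,'stand_spot':.008,'stand_home':.008,'full_stand':0}
for n in('top','side'):
    p=get_image(n);save(p,n+'0');print(n,p["position"],rot(p["orientation"])[:,2])
    for q in z:
        for r in place_of(q,p)[:4]: print(q,np.round(r["point"]),round(r["score"],2),onz(p,r["point"],z[q]))
E
```

```text
{'clock': 0.0, 'qpos': array([ 1.226 ,  0.2766,  1.5061,  0.    ,  1.3607, -0.121 ]), 'qd': array([-0.0007,  0.001 ,  0.0002,  0.0021, -0.0019, -0.0008]), 'effort': array([  0.0009, -41.6767, -24.5798,  -0.0004,   0.011 ,  -0.    ]), 'position': array([0.1274, 0.5602, 0.2474]), 'ee_rot': array([-0.0002,  0.1116,  0.9937, -0.0009]), 'contact_force': array([-0.4089,  0.0799, -0.3874]), 'moment': array([-0.0169, -0.0041,  0.0129]), 'gripper_force': 0.0, 'width': 0.0855069089984238} 0.017
top [0.4787 0.0155 1.1676] [ 0.0646 -0.0019 -0.9979]
jar [229. 289.] 0.92 [0.4175 0.2253 0.    ]
jar [242. 324.] 0.67 [0.3331 0.1897 0.    ]
jar [286. 209.] 0.43 [0.6229 0.0887 0.    ]
plate [286. 212.] 0.92 [0.6152 0.0878 0.    ]
stand [285. 211.] 0.88 [0.6187 0.0899 0.    ]
stand [168. 326.] 0.59 [0.3229 0.3738 0.    ]
stand_spot [288. 244.] 0.79 [0.5348 0.0806 0.008 ]
stand_spot [389. 219.] 0.5 [ 0.6017 -0.1718  0.008 ]
stand_home [286. 214.] 0.88 [0.609  0.0864 0.008 ]
stand_home [318. 157.] 0.26 [0.7563 0.0093 0.008 ]
full_stand [390. 222.] 0.57 [ 0.5952 -0.1754  0.    ]
full_stand [288. 211.] 0.38 [0.6179 0.0835 0.    ]
side [0.5162 1.1517 0.5887] [ 0.0199 -0.9064 -0.4219]
jar [331. 296.] 0.96 [0.5056 0.1981 0.    ]
jar [371. 301.] 0.59 [0.4136 0.2243 0.    ]
jar [408. 297.] 0.55 [0.3255 0.2076 0.    ]
jar [239. 260.] 0.26 [0.7554 0.006  0.    ]
plate [287. 274.] 0.64 [0.6172 0.0924 0.    ]
stand_spot [316. 270.] 0.62 [0.5433 0.0866 0.008 ]
stand_home [289. 270.] 0.93 [0.6129 0.082  0.008 ]
full_stand [296. 235.] 0.75 [ 0.6074 -0.1561  0.    ]
full_stand [242. 263.] 0.52 [0.7443 0.0258 0.    ]
```

View pics/top0.png

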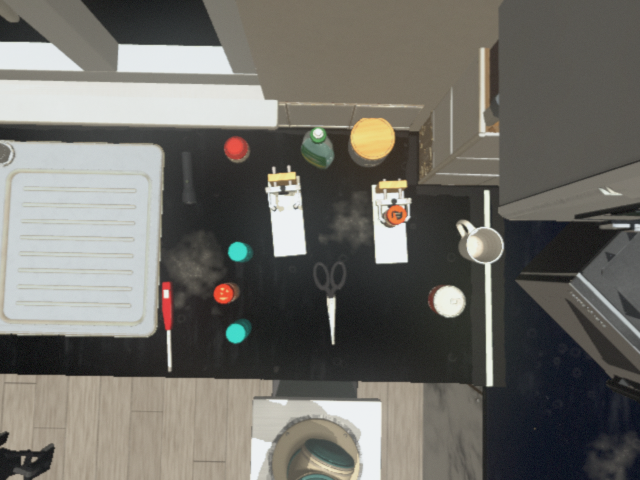

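View pics/side0.png

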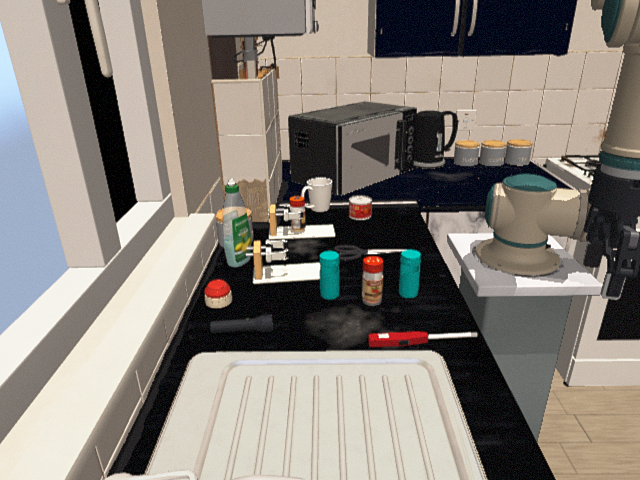

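The top view shows the loose red-capped jar at (227,292). Things that could be taken for it are the turquoise jars at (239,252) and (238,331) and the clipped jar at (397,215). In the side view it stands at (372,280), between the turquoise jars at (330,275) and (410,272). The empty stand is at (286,210) in the top view. I choose the jar at (227,292).

```bash
cat > fit.py <<'E'
from h import *
from scipy.optimize import minimize
def hullmask(p,X,S=8,box=None):
    uv=np.array([proj(p,x) for x in X]); 
    h=cv2.convexHull(((uv-[box[0],box[1]]+.5)*S).astype(np.int32))
    m=np.zeros(((box[3]-box[1])*S,(box[2]-box[0])*S),np.uint8); cv2.fillConvexPoly(m,h,255)
    return cv2.resize(m,(box[2]-box[0],box[3]-box[1]),interpolation=cv2.INTER_AREA)/255.
def cyl(x,y,z0,z1,r=.0225):
    a=np.linspace(0,2*np.pi,40); return [[x+r*np.cos(t),y+r*np.sin(t),z] for t in a for z in(z0,z1)]
def capfit(p,x0,zb=0.):
    uv=proj(p,[*x0,zb+.095]); b=[int(uv[0])-25,int(uv[1])-25,int(uv[0])+25,int(uv[1])+25]
    f=p["frame"][b[1]:b[3],b[0]:b[2]].astype(int); m=((f[...,0]>120)&(f[...,0]-f[...,2]>70)&(f[...,0]-f[...,1]>50)).astype(float)
    c=lambda q:np.abs(hullmask(p,cyl(q[0],q[1],zb+.085,zb+.106),box=b)-m).sum()
    r=minimize(c,x0,method='Nelder-Mead',options=dict(initial_simplex=[x0,[x0[0]+.008,x0[1]],[x0[0],x0[1]+.008]])); return r.x,r.fun,m.sum()
E
python3 - <<'E'
from fit import *
np.set_printoptions(precision=4,suppress=True)
P={n:get_image(n) for n in('top','side')}
for n in P: print(n,*capfit(P[n],[.416,.225]))
p=P['top']; f=p["frame"]
# plate front part: mask of white rows below the clip
b=[255,150,320,270]; g=f[b[1]:b[3],b[0]:b[2]].astype(int)
m=((g.min(2)>150)&(g.max(2)-g.min(2)<40)).astype(float)
def corners(q,x0,x1,zs=(0,.008)):
    c,s=np.cos(q[2]),np.sin(q[2]); return [[q[0]+c*x-s*y,q[1]+s*x+c*y,z] for x in(x0,x1) for y in(-.04,.04) for z in zs]
w=np.zeros_like(m); w[70:,:]=1   # rows 220+
c=lambda q:(w*np.abs(hullmask(p,corners(q,-.11,.0,(.008,)),box=b)-m)).sum()
best=min((minimize(c,[.612,.086,a],method='Nelder-Mead',options=dict(initial_simplex=[[.612,.086,a],[.62,.086,a],[.612,.092,a],[.612,.086,a+.06]])) for a in(0,.05,.1,.15)),key=lambda r:r.fun)
print('plate',best.x,best.fun,m[70:].sum())
# orientation check by the networks: home minus spot
crop=cv2.resize(f[150:350,180:430],None,fx=3,fy=3,interpolation=cv2.INTER_CUBIC)
for X in corners(best.x,-.11,.09,(.008,)):
    u=(proj(p,X)-[180,150]+.5)*3; cv2.circle(crop,tuple(int(v) for v in u),3,(0,0,255),-1)
cv2.imwrite('pics/c1.png',crop[:,:,::-1])
E
```

```text
top [0.413  0.2214] 30.67450980392157 316.0
side [0.4129 0.2211] 59.09411764705883 297.0
plate [0.6156 0.0865 0.1058] 26.784313725490197 1153.0
```

View pics/c1.png

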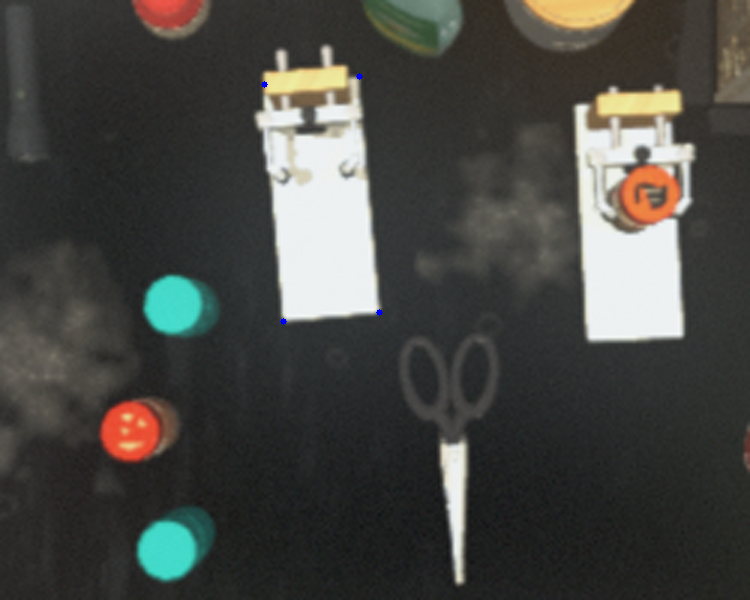

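The crop shows the jar's red cap at crop (130,430). The fitted plate corners (blue dots) sit on the plate outline, with the clip rollers at crop (284,176) and (348,170). Moving above the jar.

>>> apply_moves(deltas=[85, -10, -8, 0, -1, 85, -40, -30, 5, -3, 85, -75, -57, 12, -5, 85, -110, -83, 20, -7, 85, -145, -110, 28, -9, 85, -180, -136, 35, -11, 85, -215, -162, 40, -13, 85, -250, -188, 46, -15, 85, -285, -215, 52, -17, 85, -320, -241, 56, -19, 85, -345, -260, 58, -19, 85, -354, -267, 58, -19], squeeze=40)

```text
clock: 1.8
position: [0.4159, 0.2185, 0.1901]
ee_rot: [0.001, -0.053, 0.999, -0.001]
contact_force: [0.8, -0.0, -0.1]
width: 0.0849
gripper_force: 0.0
```

```bash
cat >> h.py <<'E'
def rel(t,yaw=None):
    "mm shift in tool axes from measured pose to world t"
    s=get_state(); M=rot(s["ee_rot"]); print('pos',np.round(s["position"],4),'F',np.round(s["contact_force"],1),'w',round(s["width"],4),'g',s["gripper_force"],'t',s["clock"])
    print('shift mm',np.round(M.T@(np.array(t)-s["position"])*1000,1),'tooly ang',np.round(np.degrees(np.arctan2(M[1,1],M[0,1])),2),'tilt',np.round(M[:,2],4))
E
python3 -c "
from h import *
rel([.413,.2213,.099])"
```

```text
pos [0.4159 0.2185 0.1901] F [ 0.8 -0.  -0.1] w 0.0849 g 0.0 t 1.8
shift mm [ 2.7  3.2 91.1] tooly ang 96.04 tilt [ 0.0014 -0.0015 -1.    ]
```

>>> apply_moves(deltas=[85, 3, 3, 5, 0, 85, 3, 3, 20, 0, 85, 3, 3, 38, 0, 85, 3, 3, 55, 0, 85, 3, 3, 70, 0, 85, 3, 3, 82, 0, 85, 3, 3, 89, 0, 85, 3, 3, 91, 0, 85, 3, 3, 91, 0])

```text
clock: 2.55
position: [0.4099, 0.2247, 0.0991]
ee_rot: [-0.0, -0.054, 0.999, -0.0]
contact_force: [-0.4, -0.5, -0.7]
width: 0.085
gripper_force: 0.0
```

>>> apply_moves(deltas=[40, 0, 0, 0, 0, 40, 0, 0, 0, 0, 40, 0, 0, 0, 0, 40, 0, 0, 0, 0, 40, 0, 0, 0, 0, 40, 0, 0, 0, 0, 40, 0, 0, 0, 0, 40, 0, 0, 0, 0, 40, 0, 0, 0, 0, 40, 0, 0, 0, 0])

```text
clock: 3.38
position: [0.411, 0.2244, 0.1002]
ee_rot: [0.001, -0.054, 0.999, 0.0]
contact_force: [-0.8, -1.6, 6.3]
width: 0.0437
gripper_force: 40.1
```

>>> apply_moves(deltas=[40, 0, 0, -1, 0, 40, 0, 0, -5, 0, 40, 0, 0, -15, 0, 40, 0, 0, -30, 0, 40, 0, 0, -45, 0, 40, 0, 0, -55, 0, 40, 0, 0, -60, 0, 40, 0, 0, -60, 0])

```text
clock: 4.05
position: [0.4107, 0.2247, 0.1602]
ee_rot: [0.001, -0.054, 0.999, 0.0]
contact_force: [-0.1, 0.0, -1.2]
width: 0.0433
gripper_force: 40.8
```

```bash
python3 -c "
from fit import *
c,s=np.cos(.106),np.sin(.106)
rel([.6156-.075*c,.0865-.075*s,.165])
st=get_state()
p=get_image('side');save(p,'s1')
for n in('top','side'):
    p=get_image(n); print(n,*capfit(p,list(st['position'][:2]),.055))
"
```

```text
pos [0.4107 0.2247 0.1602] F [-0.1  0.  -1.2] w 0.0433 g 40.848135352134705 t 4.05
shift mm [-113.8 -159.3   -4.7] tooly ang 96.17 tilt [ 0.0018  0.001  -1.    ]
top [0.50220612 0.13073076] 2.0 2.0
side [0.40978663 0.21372115] 308.9098039215686 49.0
```

View pics/s1.png

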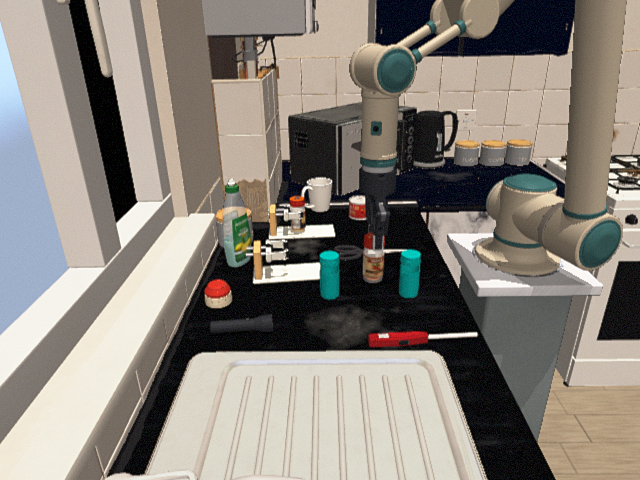

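The side view shows the jar held by the cap at about (373,255), upright, with the turquoise jars undisturbed. I'll lift higher to clear them, then carry it to the plate.

>>> apply_moves(deltas=[40, 0, 0, -10, 0, 40, 0, 0, -30, 0, 40, 0, 0, -50, 0, 40, -5, -8, -65, 0, 40, -20, -30, -72, 0, 40, -40, -57, -72, 0, 40, -60, -85, -72, 0, 40, -78, -111, -72, 0, 40, -94, -135, -72, 0, 40, -105, -150, -72, 0, 40, -111, -159, -72, 0, 40, -111, -159, -72, 0])

```text
clock: 5.2
position: [0.5387, 0.0767, 0.2301]
ee_rot: [-0.001, -0.053, 0.999, -0.0]
contact_force: [0.9, 0.6, -1.1]
width: 0.043
gripper_force: 41.0
```

>>> apply_moves(deltas=[40, 0, 0, 8, 0, 40, 0, 0, 25, 0, 40, 0, 0, 45, 0, 40, 0, 0, 65, 0, 40, 0, 0, 85, 0, 40, 0, 0, 98, 0, 40, 0, 0, 105, 0, 40, 0, 0, 110, 0, 40, 0, 0, 113, 0, 40, 0, 0, 114, 0])

```text
clock: 6.03
position: [0.5376, 0.0788, 0.1174]
ee_rot: [0.0, -0.054, 0.999, 0.0]
contact_force: [0.2, 0.1, -0.9]
width: 0.0431
gripper_force: 41.0
```

```bash
python3 -c "
from h import *
c,s=np.cos(.106),np.sin(.106)
rel([.6156-.077*c,.0865-.077*s,.108])
p=get_image('side');f=p['frame'][200:300,220:360]
cv2.imwrite('pics/s2.png',cv2.resize(f,None,fx=5,fy=5,interpolation=cv2.INTER_CUBIC)[:,:,::-1])
"
```

```text
pos [0.5376 0.0788 0.1174] F [ 0.2  0.1 -0.9] w 0.0431 g 40.991370677948 t 6.0333
shift mm [-1.4 -0.7  9.4] tooly ang 96.21 tilt [ 3.e-04  3.e-04 -1.e+00]
```

View pics/s2.png

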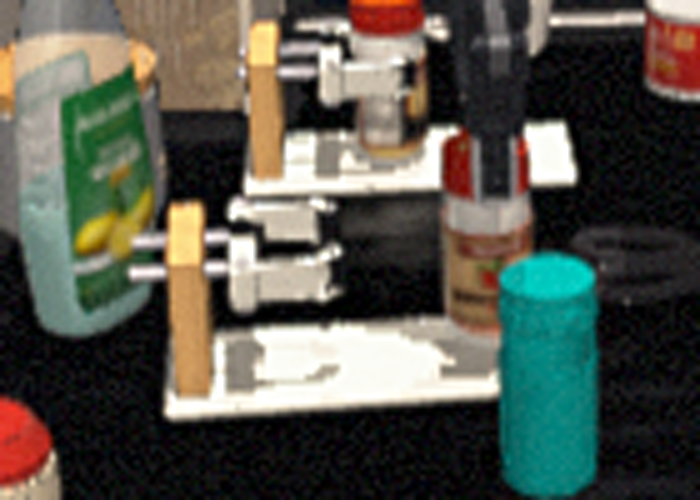

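The crop shows the jar over the plate's front part at about crop (487,240), clear of the jaw tips at (335,270). Lowering to contact.

>>> apply_moves(deltas=[40, 0, 0, 3, 0, 40, 0, 0, 6, 0, 40, 0, 0, 7, 0, 40, 0, 0, 8, 0, 40, 0, 0, 8, 0])

```text
clock: 6.5
position: [0.5376, 0.0783, 0.1092]
ee_rot: [-0.0, -0.054, 0.999, 0.0]
contact_force: [-0.3, -0.2, -1.8]
width: 0.0432
gripper_force: 41.0
```

>>> apply_moves(deltas=[40, 0, 0, 0.5, 0, 40, 0, 0, 1, 0, 40, 0, 0, 1.5, 0, 40, 0, 0, 1.5, 0])

```text
clock: 6.83
position: [0.5381, 0.0783, 0.1083]
ee_rot: [0.001, -0.054, 0.999, 0.0]
contact_force: [-0.6, 0.7, 2.4]
width: 0.0431
gripper_force: 41.3
```

>>> apply_moves(deltas=[55, 0, 0, 0, 0, 55, 0, 0, 0, 0, 85, 0, 0, 0, 0, 85, 0, 0, 0, 0, 85, 0, 0, 0, 0, 85, 0, 0, 0, 0])

```text
clock: 7.33
position: [0.5377, 0.0783, 0.1078]
ee_rot: [-0.0, -0.054, 0.999, 0.0]
contact_force: [-0.0, 0.7, -0.1]
width: 0.085
gripper_force: 0.0
```

>>> apply_moves(deltas=[85, 0, 0, -5, 0, 85, 0, 0, -15, 0, 85, 0, 0, -30, 0, 85, 0, 0, -45, 0, 85, 12, 0, -55, 0, 85, 35, 0, -60, 0, 85, 60, 0, -60, 0, 0, 80, 0, -60, 0, 0, 95, 0, -60, 0, 0, 100, 0, -60, 0, 0, 100, 0, -60, 0, 0, 100, 0, -60, 0])

```text
clock: 8.33
position: [0.4395, 0.0676, 0.1686]
ee_rot: [0.001, -0.054, 0.999, 0.0]
contact_force: [0.1, 0.3, -0.1]
width: 0.0252
gripper_force: 0.0
```

```bash
python3 -c "
from fit import *
np.set_printoptions(precision=4,suppress=True)
q=np.array([.6156,.0865]);th=.106;c,s=np.cos(th),np.sin(th);Rm=np.array([[c,-s],[s,c]])
for n in('side','top'):
    p=get_image(n);x,a,b=capfit(p,[.54,.078],.008);print(n,x,a,b,'stand frame',Rm.T@(x-q))
    if n=='top':
        f=p['frame'][150:270,230:350]; cv2.imwrite('pics/t3.png',cv2.resize(f,None,fx=5,fy=5,interpolation=cv2.INTER_CUBIC)[:,:,::-1])
rel([*(q+Rm@[-.13,0]),.075])
"
```

```text
side [0.5393 0.0759] 59.937254901960785 213.0 stand frame [-0.077  -0.0024]
top [0.5405 0.0739] 32.576470588235296 285.0 stand frame [-0.076  -0.0046]
pos [0.4398 0.0676 0.1682] F [0.  0.1 0.9] w 0.0092 g 0.0 t 8.4333
shift mm [-46.6   0.1  93.3] tooly ang 96.17 tilt [ 0.0019  0.0001 -1.    ]
```

View pics/t3.png

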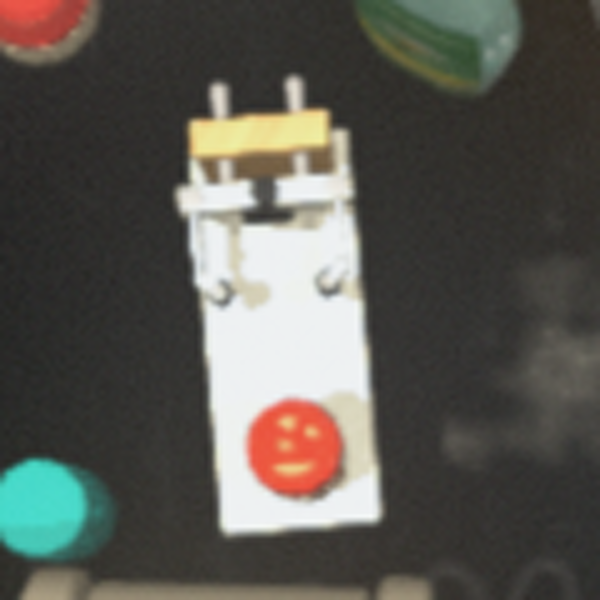

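The top view shows the jar upright on the plate, cap at crop (295,447), with the rollers at (220,293) and (330,282) and the arm clear. Now I'll check the clip's centre line against the jar at similar heights.

```bash
python3 -c "
from fit import *
np.set_printoptions(precision=4,suppress=True)
q=np.array([.6156,.0865]);th=.106;c,s=np.cos(th),np.sin(th);Rm=np.array([[c,-s],[s,c]])
p=get_image('top')
for n,u,v,z in(('rollL',220,293,.082),('rollR',330,282,.082),('barL',183,200,.084),('barR',350,185,.084),('upL',190,138,.086),('upR',328,130,.086),('cap',295,447,.114)):
    x=onz(p,(u/5+230-.4,v/5+150-.4),z)[:2]; print(n,x,Rm.T@(x-q))
for n in('top','side'):
    pp=get_image(n)
    for k in('jar','stand_home','stand','plate'):
        for r in place_of(k,pp)[:4]:
            x=onz(pp,r['point'],.008 if k in('jar','stand_home') else 0)[:2]
            if np.hypot(*(x-q))<.12: print(n,k,round(r['score'],2),x,Rm.T@(x-q))
"
```

```text
rollL [0.6143 0.1122] [0.0014 0.0256]
rollR [0.6206 0.0604] [ 0.0022 -0.0265]
barL [0.6578 0.1306] [0.0466 0.0394]
barR [0.6666 0.052 ] [ 0.047  -0.0397]
upL [0.687  0.1279] [0.0754 0.0336]
upR [0.6922 0.0629] [ 0.0737 -0.0316]
cap [0.5404 0.0733] [-0.0762 -0.0052]
top jar 0.59 [0.5471 0.0806] [-0.0688  0.0014]
top stand_home 0.91 [0.6048 0.0833] [-0.0111 -0.0021]
top stand 0.72 [0.6207 0.0828] [ 0.0047 -0.0042]
top stand 0.27 [0.6102 0.0849] [-0.0056 -0.0011]
top plate 0.63 [0.6193 0.0866] [ 0.0037 -0.0003]
side jar 0.84 [0.5347 0.0645] [-0.0828 -0.0133]
side stand_home 0.48 [0.5445 0.0553] [-0.074  -0.0235]
side plate 0.8 [0.6121 0.0994] [-0.0021  0.0132]
```

The clip's centre line is at y≈0, and the jar sits about 4.5 mm to the −y side in the same image. I'll regrasp it and shift it +4.5 mm in tool y.

>>> apply_moves(deltas=[85, 0, 0, 0, 0, 85, 0, 0, 0, 0, 85, 0, 0, 0, 0, 85, -10, 0, 0, 0, 85, -35, 0, 0, 0, 85, -65, 0, 0, 0, 85, -90, 0, 0, 0, 85, -100, 0, 2, 0, 85, -100, 0, 15, 0, 85, -100, 0, 35, 0, 85, -100, 0, 53, 0, 85, -100, 0, 60, 0])

```text
clock: 9.98
position: [0.5358, 0.0783, 0.1052]
ee_rot: [-0.003, -0.054, 0.999, 0.0]
contact_force: [-0.9, -0.2, 0.4]
width: 0.0853
gripper_force: 0.0
```

>>> apply_moves(deltas=[40, 0, 0, 0, 0, 40, 0, 0, 0, 0, 40, 0, 0, 0, 0, 40, 0, 0, 0, 0, 40, 0, 0, 0, 0, 40, 0, 0, 0, 0, 40, 0, 0, 0, 0, 40, 0, 0, 0, 0])

```text
clock: 10.65
position: [0.5387, 0.0784, 0.1092]
ee_rot: [0.002, -0.054, 0.999, 0.0]
contact_force: [-0.0, -0.4, 5.8]
width: 0.0435
gripper_force: 40.9
```

>>> apply_moves(deltas=[40, 0, 0, -2, 0, 40, 0, 0, -4, 0, 40, 0, 2, -4, 0, 40, 0, 4.5, -4, 0, 40, 0, 4.5, -4, 0, 40, 0, 4.5, -2, 0, 40, 0, 4.5, 0, 0, 40, 0, 4.5, 0.5, 0, 40, 0, 4.5, 0.5, 0, 40, 0, 4.5, 0.5, 0])

```text
clock: 11.48
position: [0.538, 0.0829, 0.1092]
ee_rot: [0.001, -0.054, 0.999, 0.0]
contact_force: [-1.4, -0.4, 11.1]
width: 0.0432
gripper_force: 41.9
```

>>> apply_moves(deltas=[55, 0, 0, 0, 0, 55, 0, 0, 0, 0, 85, 0, 0, 0, 0, 85, 0, 0, 0, 0, 85, 0, 0, 0, 0, 85, 0, 0, 0, 0])

```text
clock: 11.98
position: [0.5371, 0.0828, 0.107]
ee_rot: [-0.0, -0.054, 0.999, 0.0]
contact_force: [0.4, 0.1, -1.2]
width: 0.085
gripper_force: 0.0
```

>>> apply_moves(deltas=[85, 0, 0, -5, 0, 85, 0, 0, -15, 0, 85, 0, 0, -30, 0, 85, 0, 0, -45, 0, 85, 12, 0, -55, 0, 85, 35, 0, -60, 0, 85, 60, 0, -60, 0, 0, 80, 0, -60, 0, 0, 95, 0, -60, 0, 0, 100, 0, -60, 0, 0, 100, 0, -60, 0, 0, 100, 0, -60, 0])

```text
clock: 12.98
position: [0.439, 0.0721, 0.1681]
ee_rot: [0.001, -0.054, 0.999, -0.0]
contact_force: [0.8, 0.5, -0.2]
width: 0.0252
gripper_force: 0.0
```

```bash
python3 -c "
from fit import *
np.set_printoptions(precision=4,suppress=True)
q=np.array([.6156,.0865]);th=.106;c,s=np.cos(th),np.sin(th);Rm=np.array([[c,-s],[s,c]])
for n in('side','top'):
    p=get_image(n);x,a,b=capfit(p,[.54,.078],.008);print(n,x,a,b,'stand frame',Rm.T@(x-q))
j=get_state()['position'][:2]
rel([*(j+Rm@[.02,0]),.072])
"
```

```text
side [0.5394 0.0823] 57.22352941176471 223.0 stand frame [-0.0762  0.0038]
top [0.5407 0.0806] 35.188235294117646 283.0 stand frame [-0.0751  0.002 ]
pos [0.4394 0.0721 0.1677] F [-0.3 -0.5  0.7] w 0.0092 g 0.0 t 13.0833
shift mm [-19.8  -0.   95.8] tooly ang 96.17 tilt [ 0.0019  0.0002 -1.    ]
```

```bash
python3 -c "
from fit import *
np.set_printoptions(precision=4,suppress=True)
q=np.array([.6156,.0865]);th=.106;c,s=np.cos(th),np.sin(th);Rm=np.array([[c,-s],[s,c]])
p=get_image('top')
def cen(f):
    f=f.astype(float); w=np.clip((f[...,0]-f[...,2]-40)/100,0,1); w[:f.shape[0]//2]=0
    v,u=np.mgrid[:f.shape[0],:f.shape[1]]; return np.array([(u*w).sum(),(v*w).sum()])/w.sum(), w.sum()
old=cv2.resize(cv2.imread('pics/t3.png')[:,:,::-1],(120,120),interpolation=cv2.INTER_AREA)
for f in(old,p['frame'][150:270,230:350]):
    u,n=cen(f); x=onz(p,u+[230,150],.108)[:2]; print(u,n,x,Rm.T@(x-q))
f=p['frame'][150:270,230:350]
cv2.imwrite('pics/t4.png',cv2.resize(f,None,fx=5,fy=5,interpolation=cv2.INTER_CUBIC)[:,:,::-1])
"
```

```text
[58.4274 89.0423] 274.78 [0.5406 0.074 ] [-0.0759 -0.0045]
[55.5052 88.9489] 274.65 [0.5407 0.0807] [-0.0751  0.0022]
```

View pics/t4.png

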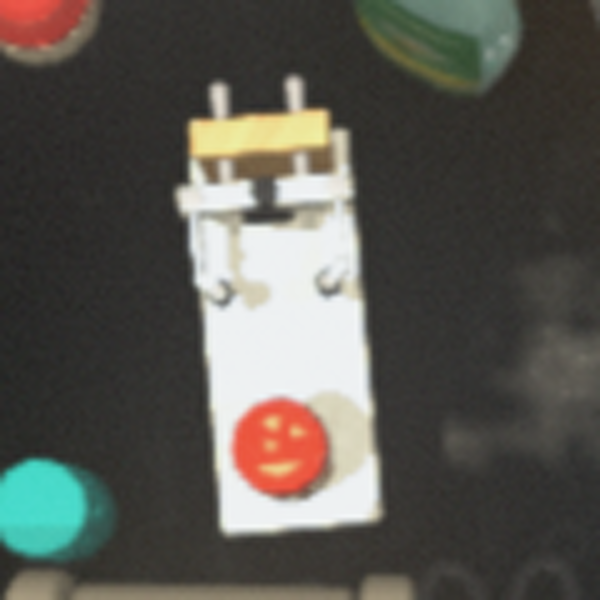

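The jar is upright near the middle line, about 2 mm to the +y side at crop (281,447), which the clip's rollers will centre. The clip looks set roughly 15 mm deep. I'll descend behind the jar with shut fingers.

>>> apply_moves(deltas=[0, 0, -1, 8, 0, 0, 0, -1, 25, 0, 0, 0, -1, 45, 0, 0, 0, -1, 65, 0, 0, 0, -1, 83, 0, 0, 0, -1, 93, 0, 0, 0, -1, 96, 0, 0, 0, -1, 96, 0])

```text
clock: 13.8
position: [0.4374, 0.071, 0.07]
ee_rot: [-0.001, -0.054, 0.999, 0.0]
contact_force: [0.7, -0.7, 0.7]
width: 0.0002
gripper_force: 0.0
```

>>> apply_moves(deltas=[0, -5, 0, 0, 0, 0, -14, 0, 0, 0, 0, -24, 0, 0, 0, 0, -34, 0, 0, 0, 0, -42, 0, 0, 0, 0, -48, 0, 0, 0, 0, -52, 0, 0, 0, 0, -55, 0, 0, 0, 0, -58, 0, 0, 0, 0, -60, 0, 0, 0])

```text
clock: 14.63
position: [0.4976, 0.0775, 0.0712]
ee_rot: [-0.0, -0.054, 0.999, 0.0]
contact_force: [1.0, -0.3, 0.6]
width: -0.0003
gripper_force: 0.0
```

>>> apply_moves(deltas=[0, -1.5, 0, 0, 0, 0, -3, 0, 0, 0, 0, -4.5, 0, 0, 0, 0, -6, 0, 0, 0, 0, -7.5, 0, 0, 0, 0, -9, 0, 0, 0, 0, -11, 0, 0, 0, 0, -13, 0, 0, 0, 0, -15, 0, 0, 0, 0, -17, 0, 0, 0, 0, -19, 0, 0, 0, 0, -20, 0, 0, 0])

```text
clock: 15.63
position: [0.5178, 0.0797, 0.0713]
ee_rot: [0.0, -0.054, 0.999, 0.0]
contact_force: [0.3, 0.2, -0.4]
width: -0.0004
gripper_force: 0.1
```

```bash
python3 -c "
from fit import *
np.set_printoptions(precision=4,suppress=True)
q=np.array([.6156,.0865]);th=.106;c,s=np.cos(th),np.sin(th);Rm=np.array([[c,-s],[s,c]])
p=get_image('side');x,a,b=capfit(p,[.56,.08],.008);print(x,a,b,'stand frame',Rm.T@(x-q))
f=p['frame'][200:300,220:360]
cv2.imwrite('pics/s5.png',cv2.resize(f,None,fx=5,fy=5,interpolation=cv2.INTER_CUBIC)[:,:,::-1])
"
```

```text
[0.5528 0.0833] 106.0 172.0 stand frame [-0.0628  0.0034]
```

View pics/s5.png

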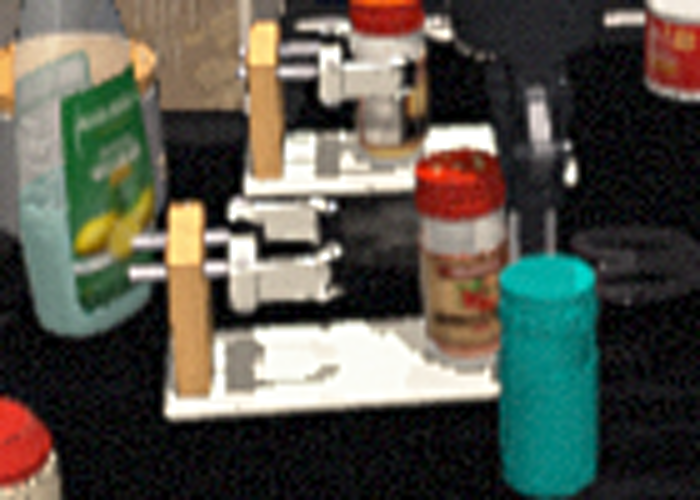

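The view shows the shut fingers against the jar at crop (520,220). The jar is upright at crop (462,250) and slides freely.

>>> apply_moves(deltas=[0, -2, 0, 0, 0, 0, -4, 0, 0, 0, 0, -7, 0, 0, 0, 0, -10, 0, 0, 0, 0, -13, 0, 0, 0, 0, -16, 0, 0, 0, 0, -19, 0, 0, 0, 0, -22, 0, 0, 0, 0, -25, 0, 0, 0, 0, -28, 0, 0, 0, 0, -31, 0, 0, 0, 0, -33, 0, 0, 0])

```text
clock: 16.68
position: [0.5508, 0.0832, 0.0713]
ee_rot: [0.0, -0.054, 0.999, 0.0]
contact_force: [-0.6, -0.0, -0.2]
width: 0.0001
gripper_force: 0.1
```

>>> apply_moves(deltas=[0, -1, 0, 0, 0, 0, -2, 0, 0, 0, 0, -3, 0, 0, 0, 0, -4, 0, 0, 0, 0, -5, 0, 0, 0, 0, -6, 0, 0, 0, 0, -7, 0, 0, 0, 0, -8, 0, 0, 0])

```text
clock: 17.35
position: [0.5583, 0.0841, 0.0713]
ee_rot: [0.0, -0.054, 0.999, 0.0]
contact_force: [-0.5, 0.7, 0.4]
width: -0.0003
gripper_force: 0.0
```

>>> apply_moves(deltas=[0, -1, 0, 0, 0, 0, -2, 0, 0, 0, 0, -3, 0, 0, 0, 0, -4, 0, 0, 0, 0, -5, 0, 0, 0, 0, -6, 0, 0, 0])

```text
clock: 17.85
position: [0.5643, 0.0847, 0.0713]
ee_rot: [0.0, -0.054, 0.999, 0.0]
contact_force: [-0.6, 0.7, 0.2]
width: -0.0003
gripper_force: 0.0
```

```bash
python3 -c "
from fit import *
np.set_printoptions(precision=4,suppress=True)
q=np.array([.6156,.0865]);th=.106;c,s=np.cos(th),np.sin(th);Rm=np.array([[c,-s],[s,c]])
st=get_state();print(st['contact_force'],st['moment'],Rm.T@(st['position'][:2]-q))
p=get_image('side');x,a,b=capfit(p,[.60,.085],.008);print(x,a,b,'stand frame',Rm.T@(x-q))
"
```

```text
[-0.643   0.7286  0.1664] [-0.0005  0.014   0.0347] [-0.0512  0.0037]
[0.5986 0.0883] 191.60392156862747 260.0 stand frame [-0.0167  0.0036]
```

>>> apply_moves(deltas=[0, -1, 0, 0, 0, 0, -2, 0, 0, 0, 0, -3, 0, 0, 0, 0, -4, 0, 0, 0])

```text
clock: 18.23
position: [0.5679, 0.085, 0.0713]
ee_rot: [-0.0, -0.054, 0.999, -0.0]
contact_force: [-1.5, -0.5, 0.4]
width: -0.0001
gripper_force: 0.1
```

>>> apply_moves(deltas=[0, -1, 0, 0, 0, 0, -2, 0, 0, 0, 0, -3, 0, 0, 0])

```text
clock: 18.48
position: [0.5713, 0.0854, 0.0713]
ee_rot: [0.0, -0.054, 0.999, 0.0]
contact_force: [-0.2, -0.9, 0.7]
width: -0.0001
gripper_force: 0.0
```

>>> apply_moves(deltas=[0, -1, 0, 0, 0, 0, -2, 0, 0, 0])

```text
clock: 18.65
position: [0.5725, 0.0857, 0.0712]
ee_rot: [-0.001, -0.054, 0.999, 0.0]
contact_force: [-3.1, -0.2, 2.0]
width: -0.0004
gripper_force: 0.3
```

>>> apply_moves(deltas=[0, -1, 0, 0, 0, 0, -2, 0, 0, 0])

```text
clock: 18.82
position: [0.5732, 0.0858, 0.0711]
ee_rot: [-0.002, -0.054, 0.999, -0.0]
contact_force: [-6.3, -1.6, 3.5]
width: -0.0
gripper_force: 0.8
```

Rollers met at TCP x ≈ 0.572 and the force is climbing, so true home should be at about 0.594. Continuing in small steps.

>>> apply_moves(deltas=[0, -0.7, 0, 0, 0, 0, -1.4, 0, 0, 0, 0, -2, 0, 0, 0])

```text
clock: 19.07
position: [0.5738, 0.0858, 0.0709]
ee_rot: [-0.004, -0.054, 0.999, -0.0]
contact_force: [-8.8, -0.8, 5.5]
width: -0.0001
gripper_force: 1.0
```

>>> apply_moves(deltas=[0, -0.7, 0, 0, 0, 0, -1.4, 0, 0, 0, 0, -2, 0, 0, 0])

```text
clock: 19.32
position: [0.5748, 0.086, 0.0708]
ee_rot: [-0.005, -0.054, 0.999, -0.0]
contact_force: [-10.1, -1.1, 5.3]
width: 0.0002
gripper_force: 1.6
```

>>> apply_moves(deltas=[0, -0.7, 0, 0, 0, 0, -1.4, 0, 0, 0, 0, -2, 0, 0, 0])

```text
clock: 19.57
position: [0.5775, 0.0863, 0.0708]
ee_rot: [-0.004, -0.054, 0.999, -0.0]
contact_force: [-6.6, -0.9, 3.8]
width: 0.0001
gripper_force: 1.4
```

The peak (10 N) is passed and the force is falling.

>>> apply_moves(deltas=[0, -0.7, 0, 0, 0, 0, -1.4, 0, 0, 0, 0, -2, 0, 0, 0])

```text
clock: 19.82
position: [0.5812, 0.0867, 0.0708]
ee_rot: [-0.002, -0.054, 0.999, 0.0]
contact_force: [-3.5, 0.1, 0.6]
width: -0.0
gripper_force: 1.1
```

>>> apply_moves(deltas=[0, -0.7, 0, 0, 0, 0, -1.4, 0, 0, 0, 0, -2, 0, 0, 0])

```text
clock: 20.07
position: [0.5863, 0.0871, 0.0714]
ee_rot: [0.001, -0.054, 0.999, 0.0]
contact_force: [0.0, -0.1, 0.1]
width: -0.0001
gripper_force: 0.0
```

```bash
python3 -c "
from fit import *
np.set_printoptions(precision=4,suppress=True)
q=np.array([.6156,.0865]);th=.106;c,s=np.cos(th),np.sin(th);Rm=np.array([[c,-s],[s,c]])
p=get_image('side');x,a,b=capfit(p,[.62,.088],.008);print(x,a,b,'stand frame',Rm.T@(x-q))
f=p['frame'][200:300,220:360]
cv2.imwrite('pics/s6.png',cv2.resize(f,None,fx=5,fy=5,interpolation=cv2.INTER_CUBIC)[:,:,::-1])
"
```

```text
[0.6303 0.0871] 177.6470588235294 244.0 stand frame [ 0.0147 -0.0009]
```

View pics/s6.png

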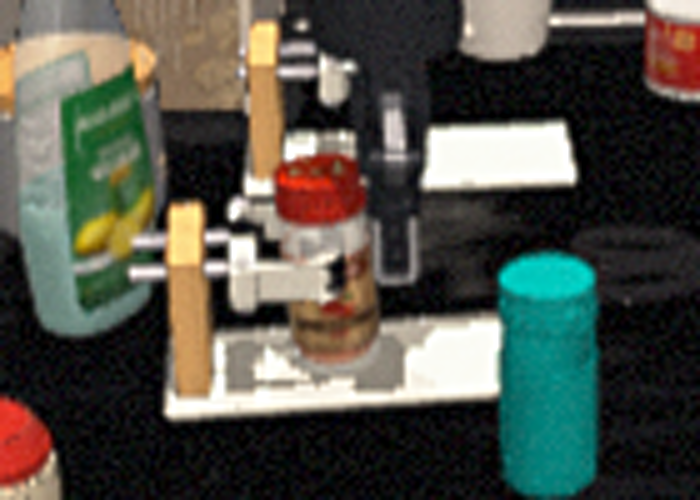

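The jar has snapped in: the jaws are closed at crop (335,275) and contact force is nil. It seems to lean slightly toward the back, so I'll back off and measure.

>>> apply_moves(deltas=[0, 3, 0, 0, 0, 0, 10, 0, 0, 0, 0, 25, 0, 0, 0, 0, 45, 0, 0, 0, 0, 65, 0, 0, 0, 0, 80, 0, 0, 0, 0, 85, 0, 0, 0, 0, 85, 0, 0, 0])

```text
clock: 20.78
position: [0.4992, 0.0778, 0.0716]
ee_rot: [-0.0, -0.054, 0.999, 0.0]
contact_force: [0.1, -0.0, -0.5]
width: -0.0002
gripper_force: 0.0
```

```bash
python3 -c "
from fit import *
np.set_printoptions(precision=4,suppress=True)
q=np.array([.6156,.0865]);th=.106;c,s=np.cos(th),np.sin(th);Rm=np.array([[c,-s],[s,c]])
p=get_image('side');x,a,b=capfit(p,[.62,.088],.008);print(x,a,b,'stand frame',Rm.T@(x-q))
f=cv2.resize(p['frame'][200:300,220:360],None,fx=5,fy=5,interpolation=cv2.INTER_CUBIC)
for t in(-.0225,.0225):
    # outline of an upright jar at fitted cap place
    o,d=ray(p,proj(p,[*x,.06])); n=np.array([-d[1],d[0]])/np.hypot(d[0],d[1])
    a,b=[tuple(int(v) for v in (proj(p,[*(x+n*t),z])-[220,200]+.5)*5) for z in(.008,.114)]
    cv2.line(f,a,b,(0,255,0),1)
cv2.imwrite('pics/s7.png',f[:,:,::-1])
"
```

```text
[0.6283 0.0891] 123.7843137254902 304.0 stand frame [0.0129 0.0013]
```

View pics/s7.png

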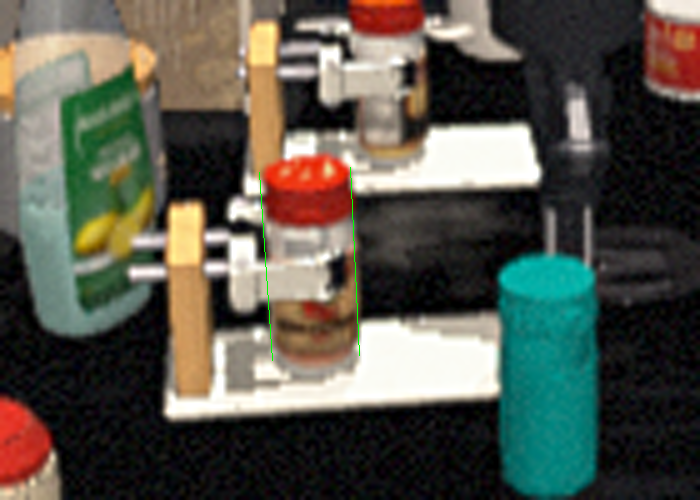

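The jar now stands upright, matching the green outline of a vertical jar, home in the clip with both jaws round it at crop (310,270). The arm is clear.

```bash
python3 -c "
from rig import *
print(sign_off())"
```

```text
the job is handed in; nothing more can be done
None
```

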